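# Size a spacer ring in the step gauge

## Task

Find the size of the steel spacer ring with the step gauge, the aluminium plate with three round pockets: stand the ring on the smallest pocket first to see whether it goes in, and if it does not, work upward to the next size. Leave it standing upright, down on the bottom of the first pocket that takes it.

Things in the scene. Friction and masses are not known exactly. Their poses are not given: they have to be found in the camera images.
- spacer: the plain bare-steel spacer ring (a short thick-walled tube), outside diameter 44 mm, bore 26 mm, 45 mm high, about 0.3 kg, standing upright and loose on the worktop. Origin at the centre of its underside, z up along its axis. A black roll of tape (60 mm wide, 19 mm high) lies nearby and is not part of the job
- gauge: the step gauge: an aluminium plate 98 mm (x) by 206 mm (y) and 24 mm thick, lying fixed on the worktop, turned any way round. Origin at the centre of its underside. Three blind round pockets stand in a row along its y axis, each 18 mm deep (bottom 6 mm above the worktop) and open at the top: diameter 28 mm at y = -79 mm, diameter 60 mm at y = -25 mm, diameter 78 mm at y = +54 mm
- pocket_small (a point): centre of the mouth of the smallest pocket (diameter 28 mm), level with the gauge's top face 24 mm above the worktop; the 44 mm ring cannot enter it and rests on its edge
- pocket_middle (a point): centre of the mouth of the middle pocket (diameter 60 mm, 18 mm deep), level with the gauge's top face; the ring goes in with 8 mm to spare all round, and when it is down its top stands 27 mm above the gauge's top face
There are look-alikes about, which are no part of the job. Several things have the shape of the spacer; the one meant has the colours described above.

How it is judged (in metres and radians):
On the way:
1. the ring has been stood upright on the smallest pocket, touching the gauge (within 12 mm of the pocket's centre, within 12 degrees of upright) (horizontal distance between spacer and pocket_small below 0.012 m and z of spacer in the frame of pocket_small between -0.006 and 0.006 m and angle between spacer's own z axis and vertical below 0.21 rad and contact force between spacer and gauge above 0.3 N), for 0.1 s.
At the end, for the whole second after the job is handed in: The ring stands at rest in the middle pocket: its axis within 12 mm of the pocket's centre, its underside at least 14 mm below the gauge's top face, within 10 degrees of upright (horizontal distance between spacer and pocket_middle below 0.012 m and z of spacer in the frame of pocket_middle below -0.014 m and angle between spacer's own z axis and vertical below 0.17 rad and linear speed of spacer below 0.02 m/s); the robot touches nothing.
It fails at once if the ring is put into the largest pocket, which is not the first that takes it (y of spacer in the frame of gauge between 0.03 and 0.078 m and x of spacer in the frame of gauge between -0.024 and 0.024 m and z of spacer in the frame of gauge below 0.016 m).
It also fails if it takes over 38 s, if anything falls off the work surface, if the arm or the gripper's body presses on something with over 40 N, if the wrist force passes 120 N, or if a joint passes its speed limit or range.

## Robot

A 6-joint arm with a two-finger parallel gripper is mounted at the origin on the work surface; the furniture and walls round the work are solid. World frame = base frame: x ahead of the robot, y to its left, z up, the work surface at z = 0. Lengths are in mm, angles in rad, forces in N, time in s.
With the tool pointing down it reaches from about 350 to 975 mm from the base axis. Payload 7.1 kg.
Tool frame: the origin (TCP) lies between the finger pads; the fingertips stand 19 mm ahead of it and the grasp point (between the pads) is the TCP (ctrl.tcp_to_tips is the distance from the TCP to the fingertips, in mm); z points along the fingers, y is the line along which they close (so a half turn about z gives the same grasp; the last joint's range is limited). The gripper opens to 88 mm and grips with 3 to 60 N. Pads are 20 mm wide; open, the fingers measure 115 mm over their backs; the gripper's body (75 mm by 178 mm) begins 61 mm behind the grasp point.
Start: joints at [1.2, 0.423, 1.63, -0, 1.089, -0.019], TCP at [215.335, 586.716, 241.675] pointing down, gripper open.
Joint ranges: [-3, 3], [-0.9, 2.11], [0.09, 2.58], [-1.31, 4.45], [0.11, 2.69], [-2.54, 2.54]. Speed limits (rad/s): [2.39, 2.39, 3.01, 3.14, 3.14, 3.14].

## Interface

Orientations are given as a rotation vector (axis times angle).
In Python, from workcell import status, optics, ctrl gives the robot as it stands. The module is installed in compiled form; this text tells all that it offers.
- The arm moves only by the shell command python3 -m inch 'ROWS'. ROWS is JSON, a list that holds one entry, the list of rows, each a list of 7 numbers: the shift along the tool's x, y, z in mm, then the turn, a rotation vector about the tool's x, y, z in rad, then the opening in per cent of the stroke, from 0 (shut) to 100 (fully open). A call has 1 to 20 rows; each row is the pose to reach, as a shift and turn from the pose commanded when the call began, along the tool's axes at that moment; what a row does not reach only later rows make up. A row lasts 1/10 s, in which the tool goes at most 50 mm and 8.59 degrees, less where a joint would pass 70% of its speed; a pose out of reach is approached as far as the arm can. A call with a gripper value outside its range is refused whole. The fingers move at their own pace and stop on an object; the grip force is fixed at half the most. Time passes only in rows, so rows that repeat a pose let the fingers close. It gives the time, the measured TCP pose, the force, the opening and the grip force at its end, in the units of the state.
- status.get_obs(): the state, without advancing time (a new reading comes with each control period).
- optics.get_image(name): name is "side" or "top"; returns a dict with "frame" (420x560x3 uint8, red, green, blue), "fx", "fy", "cx", "cy" (pixels), "k1" (the pictures are not rectified: a ray, as slopes to the right and down, at radius r is drawn at 1 + k1 r^2 times it, then the intrinsics apply), "rvec" (rotation vector, rad) and "tvec" (3), from world to camera coordinates, as OpenCV has them. Camera axes: x right, y down, z forward; pixel columns grow to the right and rows downward; lengths in mm; the calibration is good to about 2 mm. A picture is of the moment at which its call begins. There is no depth.
- ctrl.close_job(): hands the job in; it is judged then, once.
The state is a dict: "t": time; "qpos": joint angles; "qvel": joint speeds; "joint_torque": joint torques, N m; "ee_pos": TCP position; "orientation": TCP orientation; "ft_force": force on the tool from outside, world axes, zero at the start; "moment": the same for the moment, N m; "width": finger opening in mm; "grasp_force": force on a finger pad.
Only numpy, scipy, OpenCV 4.12 (cv2) and the standard library are available. Lean on these libraries where they do the work, as an engineer would, in place of code of your own. Each camera call takes 0.05 s, during which the arm holds its last target. There are 200 camera calls.

## Working session

There is one attempt and no reset: what is moved stays moved. The work goes in short steps, Python scripts to look and compute and a shell command to move; the robot and the scene stay as the last step left them, time stands still between calls to the robot, and variables do not carry over. Pictures are saved under pics/ and viewed, at most 11 in all, crops included, and the job is handed in when it is done.

```bash
mkdir -p pics; cat > h.py <<'E'
import numpy as np, cv2, json
from workcell import status, optics, ctrl
def grab(name,tag):
    d=optics.get_image(name); cv2.imwrite(f'pics/{tag}.png',cv2.cvtColor(d['frame'],cv2.COLOR_RGB2BGR))
    np.save(f'pics/{tag}.npy',d,allow_pickle=True); return d
def load(tag): return np.load(f'pics/{tag}.npy',allow_pickle=True).item()
def KD(d): return np.array([[d['fx'],0,d['cx']],[0,d['fy'],d['cy']],[0,0,1.]]),np.array([d['k1'],0,0,0,0.])
def px2w(d,uv,z):
    K,D=KD(d); s=cv2.undistortPoints(np.array(uv,float).reshape(-1,1,2),K,D).reshape(-1,2)
    R=cv2.Rodrigues(np.array(d['rvec'],float))[0]; t=np.array(d['tvec'],float).ravel(); c=-R.T@t
    r=np.c_[s,np.ones(len(s))]@R
    return c+r*((z-c[2])/r[:,2])[:,None]
def w2px(d,P):
    K,D=KD(d); return cv2.projectPoints(np.array(P,float).reshape(-1,1,3),np.array(d['rvec'],float),np.array(d['tvec'],float),K,D)[0].reshape(-1,2)
def totool(P):
    o=status.get_obs(); R=cv2.Rodrigues(np.array(o['orientation'],float))[0]
    return R.T@(np.array(P)-np.array(o['ee_pos']))
E
python3 - <<'E'
from h import *
for n in('top','side'):
    d=grab(n,n+'0'); R=cv2.Rodrigues(np.array(d['rvec'],float))[0]; print(n,-R.T@np.array(d['tvec']).ravel(),R[2],d['fx'],d['k1'])
    
o=status.get_obs(); print(o); print(cv2.Rodrigues(np.array(o['orientation'],float))[0].round(3))
E
```

```text
top [ 436.47732372  122.61639653 1040.03047846] [ 0.17946314  0.00366145 -0.98375788] 525.4357353859128 -0.18530520480694132
side [ 239.18643997 -669.84087168  641.42455488] [ 0.33629735  0.75483508 -0.56314128] 521.4415238211698 -0.056134223838392776
{'t': 0.1, 'qpos': array([ 1.20001117e+00,  4.23731629e-01,  1.63056616e+00, -3.32253453e-05,
        1.08861893e+00, -1.90135068e-02]), 'qvel': array([-2.88171244e-04, -1.95872608e-03, -2.99601453e-03, -9.32024857e-04,
       -1.76517615e-04, -7.54675013e-05]), 'joint_torque': array([ 5.46909769e-05, -5.45613277e+01, -2.74326146e+01,  6.45286543e-02,
        1.88074593e-02, -4.27297186e-05]), 'ee_pos': array([215.17754926, 586.30539734, 241.01852516]), 'orientation': array([-5.49653232e-01, -3.09290345e+00,  2.04927080e-03]), 'ft_force': array([0.14083578, 0.1822139 , 0.0353628 ]), 'moment': array([ 0.00903359,  0.03058289, -0.0121894 ]), 'grasp_force': 0.0, 'width': 87.85506008983215}
[[-0.939  0.345 -0.   ]
 [ 0.345  0.939 -0.001]
 [-0.    -0.001 -1.   ]]
```

View pics/top0.png

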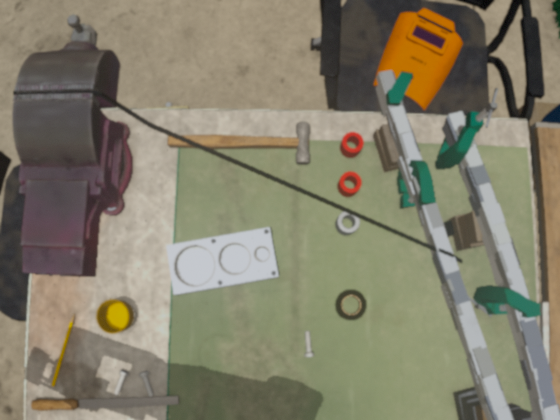

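View pics/side0.png

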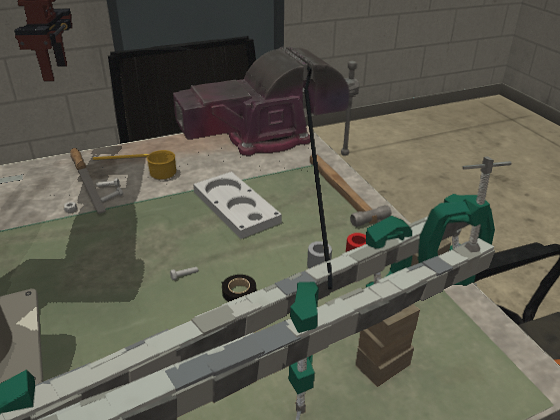

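The top view shows the gauge: large pocket about (195,265), middle (235,259), small (262,254). The steel ring is at about (347,222), the tape roll at (351,304) and the red look-alikes at (350,183) and (352,144). A dark cable runs from the vise (105,95) to the rail (460,260), so I need its height. I'll enlarge both views.

```bash
python3 - <<'E'
from h import *
a=cv2.imread('pics/top0.png')[130:330,150:410]; cv2.imwrite('pics/c1.png',cv2.resize(a,None,fx=3,fy=3,interpolation=cv2.INTER_CUBIC))
a=cv2.imread('pics/side0.png')[150:320,180:400]; cv2.imwrite('pics/c2.png',cv2.resize(a,None,fx=3.5,fy=3.5,interpolation=cv2.INTER_CUBIC))
d=load('top0');s=load('side0')
P=px2w(d,[[262,254],[235,259],[195,265]],24);print(P)
print(px2w(d,[[347,222],[350,183],[352,144]],45))
# cable: intersect side-pixel rays with the plane through the top-camera cable
K,D=KD(d)
R=cv2.Rodrigues(np.array(d['rvec'],float))[0]; c=-R.T@np.array(d['tvec'],float).ravel()
A,B=px2w(d,[[105,95],[460,260]],0); n=np.cross(A-c,B-c)
for uv in [[308,65],[313,120],[319,180],[325,240],[330,288]]:
    a,b=px2w(s,[uv,uv],0)[0],px2w(s,[uv],200)[0]; t=n@(c-a)/(n@(b-a)); print(uv,(a+t*(b-a)).round())
E
```

```text
[[531.67427241 144.80944884  24.        ]
 [520.80925984 196.88024454  24.        ]
 [507.2437899  274.31125392  24.        ]]
[[594.41348501 -17.57934229  45.        ]
 [671.52475505 -23.91411211  45.        ]
 [751.11608593 -28.7728955   45.        ]]
[308, 65] [745. 359. 244.]
[313, 120] [654. 144. 217.]
[319, 180] [590. -15. 188.]
[325, 240] [ 540. -137.  165.]
[330, 288] [ 509. -215.  147.]
```

View pics/c1.png

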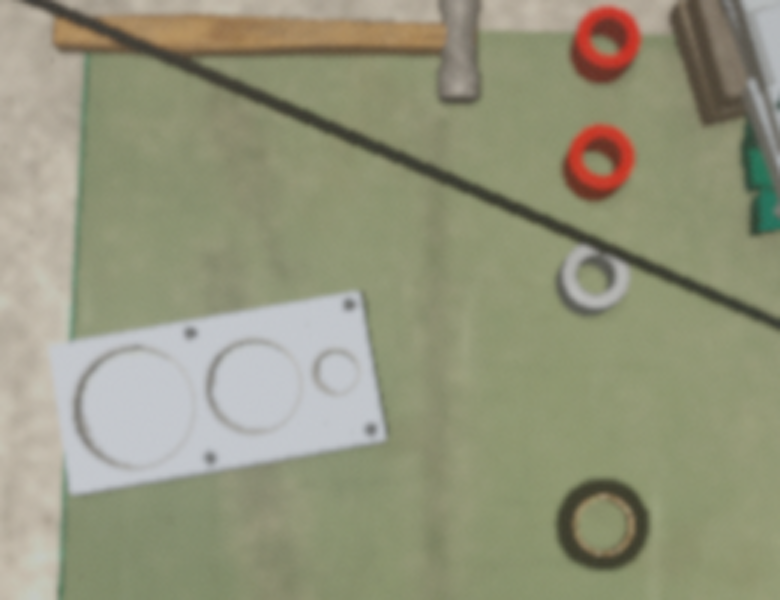

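View pics/c2.png

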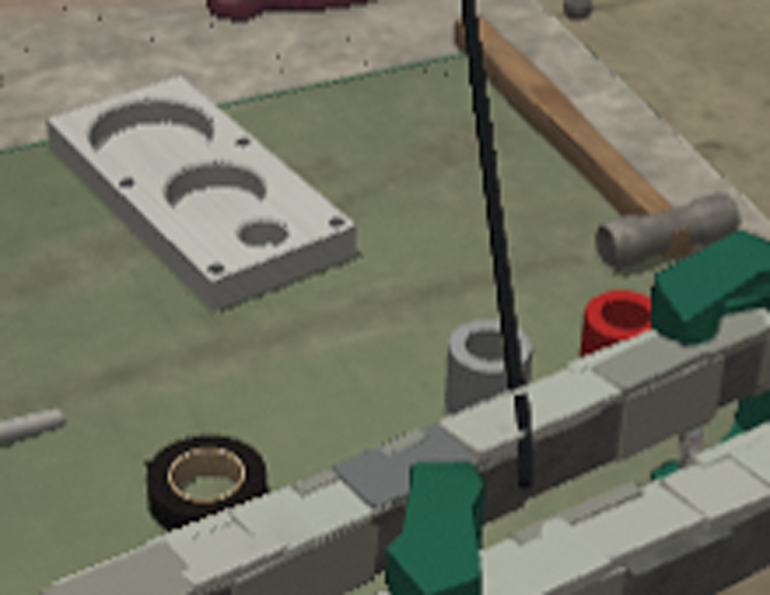

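The crops show these pixel positions:

| Point | Top view | Side view |
|---|---|---|
| Ring top | (348.3,221.7) | (319.6,248.7) |
| Small pocket mouth | (261.8,253.8) | (255,216.4) |
| Middle pocket mouth | (234.5,258.5) | (241.3,203.3) |

The cable passes almost directly over the ring at z of about 190. The hand therefore has to come in tilted, underneath it, from the base side.

```bash
python3 - <<'E'
from h import *
d=load('top0');s=load('side0')
T={'ring':([348.3,221.7],[319.6,248.7],45),'small':([261.8,253.8],[255,216.4],24),'mid':([234.5,258.5],[241.3,203.3],24)}
for k,(a,b,z) in T.items(): print(k,px2w(d,[a],z)[0].round(1),px2w(s,[b],z)[0].round(1))
print('large',px2w(d,[[194.8,265.5]],24)[0].round(1))
# gauge corners from c1
c=np.array([[50,343],[362,291],[387,438],[70,494]])+.5; print(px2w(d,c/3-.5+[150,130],24).round(1))
# grasp pose
r=np.array([593,-18,28.]); th=0.7
o=status.get_obs();R=cv2.Rodrigues(np.array(o['orientation'],float))[0]
zt=R@cv2.Rodrigues(np.array([0,-th,0.]))[0][:,2]; print('tool z',zt)
for back in(120,0): print(back,totool(r-back*zt).round(1))
print('mat rail px->', px2w(d,[[428,222],[440,260]],140).round())
E
```

```text
ring [595.  -20.1  45. ] [595.1 -22.   45. ]
small [532.1 145.2  24. ] [532.5 144.6  24. ]
mid [521.8 197.9  24. ] [522.5 200.2  24. ]
large [506.3 274.7  24. ]
[[546.8 332.7  24. ]
 [585.5 129.8  24. ]
 [490.4 111.7  24. ]
 [449.3 314.9  24. ]]
tool z [ 0.60442567 -0.22291533 -0.76483879]
120 [-485.6 -436.8  121.8]
0 [-562.9 -436.8  213.6]
mat rail px-> [[ 582. -149.  140.]
 [ 515. -169.  140.]]
```

```bash
python3 -m inch '[[[-488,-439,100,0,-0.7,0,100],[-488,-439,122,0,-0.7,0,100],[-488,-439,122,0,-0.7,0,100],[-488,-439,122,0,-0.7,0,100],[-488,-439,122,0,-0.7,0,100],[-488,-439,122,0,-0.7,0,100],[-488,-439,122,0,-0.7,0,100],[-488,-439,122,0,-0.7,0,100],[-488,-439,122,0,-0.7,0,100],[-488,-439,122,0,-0.7,0,100],[-488,-439,122,0,-0.7,0,100],[-488,-439,122,0,-0.7,0,100],[-488,-439,122,0,-0.7,0,100],[-488,-439,122,0,-0.7,0,100],[-488,-439,122,0,-0.7,0,100],[-488,-439,122,0,-0.7,0,100],[-488,-439,122,0,-0.7,0,100],[-488,-439,122,0,-0.7,0,100],[-488,-439,122,0,-0.7,0,100],[-488,-439,122,0,-0.7,0,100]]]'
python3 - <<'E'
from h import *
o=status.get_obs();print(o['t'],o['qpos'].round(2),o['ee_pos'],cv2.Rodrigues(np.array(o['orientation'],float))[0].round(3).tolist(),o['qvel'].round(2))
print(totool([595,-21,28]).round(1)); a=grab('top','top1')['frame'];b=grab('side','side1')['frame']
cv2.imwrite('pics/m1.png',cv2.cvtColor(cv2.resize(np.vstack([a[100:350,120:520],b[90:340,100:500]]),None,fx=1.2,fy=1.2),cv2.COLOR_RGB2BGR))
E
```

```text
t: 2.1
ee_pos: [538.1, 17.4, 177.0]
orientation: [0.449, 2.488, -0.164]
ft_force: [-0.5, -0.3, 0.7]
width: 87.9
grasp_force: 0.0
2.1 [ 0.18  0.3   2.21 -1.31  0.33  0.17] [538.05393529  17.3640864  177.01902917] [[-0.764, 0.354, 0.54], [0.28, 0.935, -0.217], [-0.582, -0.015, -0.813]] [-0.  0. -0.  0. -0. -0.]
[ 32.4 -13.6 160.3]
```

View pics/m1.png

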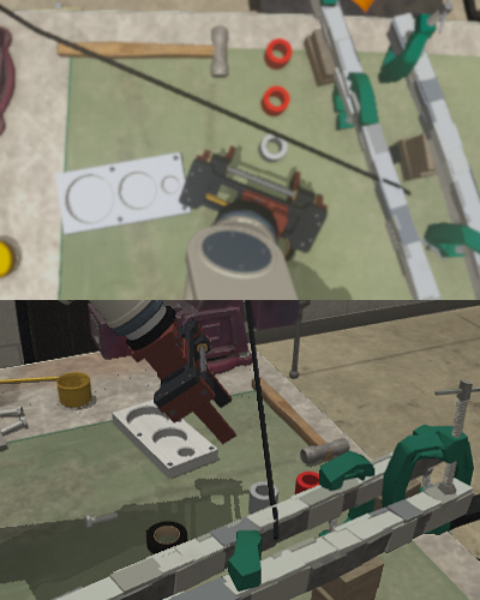

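The hand is by the gauge, tilted and on the base side of the cable (side-view cable about (265,420) in the montage). The ring at (273,147) is untouched. Joint 4 has hit its lower limit, so I'll use less tilt, starting with a small step to see which pose counts as commanded.

```bash
python3 -m inch '[[[0,0,0,0,0.12,0,100],[0,0,0,0,0.12,0,100],[0,0,0,0,0.12,0,100]]]'
python3 - <<'E'
from h import *
o=status.get_obs();print(o['qpos'].round(2));R=cv2.Rodrigues(np.array(o['orientation'],float))[0];print(R.round(3))
n=np.array([.927,-.376,0]);th=.55;z=np.sin(th)*n+[0,0,-np.cos(th)];y=np.array([.376,.927,0]);x=np.cross(y,z);G=np.c_[x,y,z]
print('turn',cv2.Rodrigues(R.T@G)[0].ravel().round(3))
for b in(90,0): print(b,totool(np.array([595,-21,28])-b*z).round(1))
E
```

```text
t: 2.5
ee_pos: [538.7, 17.3, 177.5]
orientation: [0.472, 2.606, -0.139]
ft_force: [-0.9, -0.8, -0.5]
width: 88.1
grasp_force: 0.0
[ 0.14  0.29  2.15 -0.76  0.36 -0.4 ]
[[-0.823  0.354  0.444]
 [ 0.305  0.935 -0.181]
 [-0.479 -0.013 -0.878]]
turn [ 0.    -0.05   0.027]
90 [ 18.2 -13.8  73.2]
0 [ 13.7 -13.8 163.1]
```

```bash
python3 -m inch '[[[18,-14,40,0,-0.03,0.03,100],[18,-14,73,0,-0.05,0.03,100],[18,-14,73,0,-0.05,0.03,100],[18,-14,73,0,-0.05,0.03,100]]]'
python3 - <<'E'
from h import *
o=status.get_obs();print(o['qpos'].round(2));R=cv2.Rodrigues(np.array(o['orientation'],float))[0];print(R.round(3))
print(totool([595,-21,28]).round(1)); a=grab('top','top2')['frame'];b=grab('side','side2')['frame']
cv2.imwrite('pics/m2.png',cv2.cvtColor(cv2.resize(np.hstack([a[130:330,220:440],b[130:330,210:430]]),None,fx=1.8,fy=1.8,interpolation=cv2.INTER_CUBIC),cv2.COLOR_RGB2BGR))
E
```

```text
t: 2.9
ee_pos: [555.3, -2.8, 113.8]
orientation: [0.511, 2.571, -0.143]
ft_force: [0.7, -0.7, -0.1]
width: 88.0
grasp_force: 0.0
[ 0.1   0.44  2.16 -1.31  0.25  0.16]
[[-0.799  0.383  0.463]
 [ 0.329  0.924 -0.196]
 [-0.503 -0.004 -0.864]]
[ 5.4 -1.3 96.1]
```

View pics/m2.png

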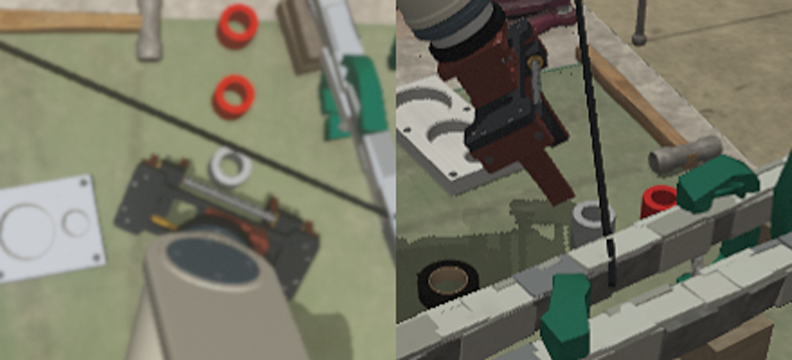

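Joint 4 is pinned at -1.31 (range up to 4.45). The same tilt is reachable on the other wrist branch, with j4 near 3.8 and the hand turned half a turn. I'll fit a small kinematic model to plan that swing, away from the cable.

```bash
cat > kin.py <<'E'
import numpy as np
from scipy.optimize import least_squares
from scipy.spatial.transform import Rotation as Ro
from h import status
def rot(q): return Ro.from_euler('ZYZYZ',[q[0],q[1]+q[2],q[3],q[4],q[5]])
def fk(q,p):
    a,h,L2,L3,e,L6=p
    Rz=Ro.from_euler('z',q[0]); s2=Ro.from_euler('y',q[1]); s3=Ro.from_euler('y',q[1]+q[2]); R=rot(q)
    return Rz.apply(np.array([a,0,h])+s2.apply([0,0,L2])+s3.apply([e,0,L3]))+R.apply([0,0,L6]),R
Q=np.array([[1.2,.4237,1.6306,0,1.0886,-.019],[.18,.3,2.21,-1.31,.33,.17],[.14,.29,2.15,-.76,.36,-.4],[.10,.44,2.16,-1.31,.25,.16]])
X=np.array([[215.18,586.3,241.02],[538.1,17.4,177],[538.7,17.3,177.5],[555.3,-2.8,113.8]])
O=[[-.5497,-3.0929,.002],[.449,2.488,-.164],[.472,2.606,-.139],[.511,2.571,-.143]]
q0=status.get_obs()['qpos']; Q[3]=q0; X[3]=status.get_obs()['ee_pos']
def res(p): return np.concatenate([(fk(q,p)[0]-x) for q,x in zip(Q,X)]+[(np.array(p)-[0,300,420,400,0,220])*.03])
p=least_squares(res,[0,300,420,400,0,220]).x
C=(rot(q0).inv()*Ro.from_rotvec(status.get_obs()['orientation']))  # const tool offset
lo=np.array([-3,-.9,.09,-1.31,.11,-2.54]);hi=np.array([3,2.11,2.58,4.45,2.69,2.54])
def ik(x,R,q,w=300):
    def f(q):
        y,S=fk(q,p); return np.r_[y-x,w*((R.inv()*(S*C)).as_rotvec())]
    s=least_squares(f,np.clip(q,lo+.01,hi-.01),bounds=(lo,hi)); return s.x,np.abs(s.fun).max()
E
python3 - <<'E'
from kin import *
print('p',p.round(1),'res',res(p)[:12].round(1))
for q,o in zip(Q,O): print(((rot(q).inv()*Ro.from_rotvec(o))).as_rotvec().round(3))
def G(th,az):
    c=np.radians(az); n=np.array([np.cos(c),np.sin(c),0]); z=np.sin(th)*n-np.array([0,0,np.cos(th)]); y=-np.array([-n[1],n[0],0]); return Ro.from_matrix(np.c_[np.cross(y,z),y,z]),z
for th,az in((.6,-20),(.65,-18),(.65,-12)):
    R,z=G(th,az)
    for b in(0,60,110):
        x=np.array([595,-21,42])-b*z; q,e=ik(x,R,[.1,.5,2.1,3.8,.3,-1.8]); print(th,az,b,q.round(2),round(e,1))
E
```

```text
Traceback (most recent call last):
  File "kin.py", line 15, in <module>
    p=least_squares(res,[0,300,420,400,0,220]).x
      ~~~~~~~~~~~~~^^^^^^^^^^^^^^^^^^^^^^^^^^^
  File "kin.py", line 14, in res
    def res(p): return np.concatenate([(fk(q,p)[0]-x) for q,x in zip(Q,X)]+[(np.array(p)-[0,300,420,400,0,220])*.03])
                                        ~~^^^^^
  File "kin.py", line 8, in fk
    Rz=Ro.from_euler('z',q[0]); s2=Ro.from_euler('y',q[1]); s3=Ro.from_euler('y',q[1]+q[2]); R=rot(q)
                                                                                               ~~~^^^
  File "kin.py", line 5, in rot
    def rot(q): return Ro.from_euler('ZYZYZ',[q[0],q[1]+q[2],q[3],q[4],q[5]])
                       ~~~~~~~~~~~~~^^^^^^^^^^^^^^^^^^^^^^^^^^^^^^^^^^^^^^^^^
  File "scipy/spatial/transform/_rotation.pyx", line 1413, in scipy.spatial.transform._rotation.Rotation.from_euler
ValueError: Expected axis specification to be a non-empty string of upto 3 characters, got ZYZYZ
```

```bash
sed -i "s/^def rot.*/def rot(q): return Ro.from_euler('ZYZ',[q[0],q[1]+q[2],q[3]])*Ro.from_euler('YZ',[q[4],q[5]])/" kin.py
cat >> kin.py <<'E'
def G(th,az):
    c=np.radians(az); n=np.array([np.cos(c),np.sin(c),0]); z=np.sin(th)*n-np.array([0,0,np.cos(th)]); y=-np.array([-n[1],n[0],0]); return Ro.from_matrix(np.c_[np.cross(y,z),y,z]),z
E
python3 - <<'E'
from kin import *
print('p',p.round(1),'res',res(p)[:12].round(1),q0.round(3))
for q,o in zip(Q,O): print(((rot(q).inv()*Ro.from_rotvec(o))).as_rotvec().round(3))
for th,az in((.6,-20),(.65,-18),(.65,-12)):
    R,z=G(th,az)
    for b in(0,60,110):
        x=np.array([595,-21,42])-b*z; q,e=ik(x,R,[.1,.5,2.1,3.8,.3,-1.8]); print(th,az,b,q.round(2),round(e,1))
E
```

```text
p [ 40.2 272.5 523.  448.3  59.1 246.7] res [11.1 -4.4  0.8  0.1  2.  -2.1 -0.7 -1.9 -1.4  0.6 -1.2  2.6] [ 0.101  0.44   2.159 -1.311  0.253  0.16 ]
[ 0.    -0.     1.571]
[-0.003 -0.002  1.575]
[ 0.    -0.007  1.572]
[-0.002  0.003  1.577]
0.6 -20 0 [ 0.06  0.66  2.12  4.    0.3  -2.07] 0.0
0.6 -20 60 [ 0.09  0.52  2.19  4.25  0.27 -2.3 ] 0.0
0.6 -20 110 [ 0.11  0.4   2.25  4.45  0.26 -2.48] 3.8
0.65 -18 0 [ 0.06  0.67  2.14  3.81  0.36 -1.9 ] 0.0
0.65 -18 60 [ 0.09  0.53  2.22  3.97  0.32 -2.05] 0.0
0.65 -18 110 [ 0.12  0.4   2.28  4.21  0.29 -2.27] 0.0
0.65 -12 0 [ 0.02  0.67  2.15  3.56  0.35 -1.78] 0.0
0.65 -12 60 [ 0.04  0.53  2.24  3.68  0.3  -1.89] 0.0
0.65 -12 110 [ 0.06  0.4   2.29  3.88  0.24 -2.08] 0.0
```

```bash
cat > plan.py <<'E'
from kin import *
import sys
def rows(Qs,qs):
    x0,R0=fk(qs,p); R0=R0*C; Rp=R0; xp=x0
    for q in Qs:
        x,R=fk(q,p); R=R*C
        d=R0.inv().apply(x-x0); r=(R0.inv()*R).as_rotvec()
        print('['+','.join(str(int(round(v))) for v in d)+','+','.join('%.2f'%v for v in r)+',100]', 'step %.0f mm %.1f deg'%(np.linalg.norm(x-xp),np.degrees((Rp.inv()*R).magnitude())),x.round(),round(np.degrees(np.arccos(-R.as_matrix()[2,2]))))
        xp,Rp=x,R
E
python3 - <<'E'
from plan import *
for nm,x in(('small',[532,145,66]),('mid',[522,198,48])):
    for az in(-16,0,15):
        R,z=G(.65,az); q,e=ik(np.array(x),R,[.1,.5,2.1,3.8,.3,-1.8]); q2,e2=ik(np.array(x)-80*z,R,q);print(nm,az,q.round(2),round(e,1),q2.round(2),round(e2,1))
R,z=G(.65,-16); qp,e=ik(np.array([595,-21,42])-90*z,R,[.1,.5,2.1,3.8,.3,-1.8]); print('pre',qp.round(2),e)
A=np.array([.5,.25,2.3,-1.,.42,-.05]); B=np.array([.5,.25,2.3,3.9,.42,-2.])
print('leg1');rows([q0+(A-q0)*k/6 for k in range(1,7)],q0)
S=[A+(B-A)*k/28 for k in range(1,29)]
print('leg2');rows(S[:14],A);print('leg3');rows(S[14:],S[13])
E
```

```text
small -16 [ 0.45  0.6   2.2   4.34  0.45 -2.12] 0.0 [ 0.51  0.43  2.3   4.45  0.45 -2.19] 10.9
small 0 [ 0.36  0.59  2.25  3.76  0.38 -1.86] 0.0 [ 0.41  0.38  2.34  4.08  0.3  -2.15] 0.0
small 15 [ 0.27  0.58  2.26  3.15  0.36 -1.58] 0.0 [ 0.27  0.37  2.36  3.16  0.24 -1.58] 0.0
mid -16 [ 0.56  0.65  2.16  4.45  0.49 -2.11] 0.0 [ 0.63  0.5   2.27  4.45  0.5  -2.08] 17.3
mid 0 [ 0.49  0.64  2.22  3.92  0.42 -1.9 ] 0.0 [ 0.55  0.44  2.31  4.21  0.37 -2.15] 0.0
mid 15 [ 0.4   0.64  2.24  3.36  0.39 -1.66] 0.0 [ 0.42  0.43  2.35  3.47  0.3  -1.76] 0.0
pre [ 0.09  0.45  2.26  4.01  0.29 -2.12] 2.2737367544323206e-13
leg1
[17,21,-20,-0.01,0.00,-0.04,100] step 34 mm 2.3 deg [542.  25. 127.] 30
[36,40,-40,-0.02,0.00,-0.08,100] step 33 mm 2.4 deg [524.  53. 134.] 30
[57,56,-60,-0.02,0.01,-0.12,100] step 33 mm 2.4 deg [505.  78. 141.] 30
[78,70,-79,-0.03,0.02,-0.16,100] step 32 mm 2.4 deg [484. 102. 147.] 29
[101,81,-99,-0.04,0.02,-0.21,100] step 32 mm 2.5 deg [461. 123. 152.] 29
[124,89,-118,-0.05,0.03,-0.25,100] step 31 mm 2.6 deg [436. 142. 157.] 28
leg2
[17,2,-1,-0.01,0.07,0.09,100] step 1
[... 1267 characters left out ...]
45,100] step 18 mm 6.6 deg [451. 330. 226.] 53
[6,99,-21,-0.39,0.14,0.55,100] step 18 mm 6.6 deg [465. 323. 232.] 55
[-3,112,-27,-0.46,0.14,0.64,100] step 18 mm 6.6 deg [479. 313. 237.] 56
[-14,124,-34,-0.52,0.14,0.74,100] step 18 mm 6.6 deg [492. 302. 241.] 57
[-27,134,-41,-0.59,0.14,0.83,100] step 18 mm 6.6 deg [503. 288. 243.] 58
[-41,141,-48,-0.65,0.13,0.93,100] step 18 mm 6.6 deg [511. 273. 243.] 58
[-57,145,-55,-0.71,0.12,1.03,100] step 18 mm 6.6 deg [518. 256. 242.] 58
[-73,146,-62,-0.76,0.10,1.13,100] step 18 mm 6.6 deg [522. 240. 239.] 57
[-90,144,-68,-0.81,0.08,1.23,100] step 18 mm 6.6 deg [523. 223. 234.] 55
[-106,139,-73,-0.85,0.05,1.34,100] step 18 mm 6.6 deg [522. 206. 228.] 54
```

```bash
python3 -m inch '[[[17,21,-20,-0.01,0,-0.04,100],[36,40,-40,-0.02,0,-0.08,100],[57,56,-60,-0.02,0.01,-0.12,100],[78,70,-79,-0.03,0.02,-0.16,100],[101,81,-99,-0.04,0.02,-0.21,100],[124,89,-118,-0.05,0.03,-0.25,100],[124,89,-118,-0.05,0.03,-0.25,100]]]'
python3 -m inch '[[[17,2,-1,-0.01,0.07,0.09,100],[34,7,-2,-0.02,0.14,0.18,100],[50,15,-6,-0.03,0.21,0.27,100],[64,25,-10,-0.05,0.28,0.36,100],[75,37,-15,-0.08,0.34,0.45,100],[85,50,-21,-0.11,0.40,0.55,100],[91,65,-27,-0.14,0.46,0.64,100],[95,81,-34,-0.18,0.52,0.74,100],[96,97,-41,-0.21,0.56,0.83,100],[93,113,-48,-0.26,0.61,0.93,100],[88,128,-55,-0.30,0.65,1.03,100],[80,142,-62,-0.35,0.68,1.13,100],[69,155,-68,-0.39,0.71,1.23,100],[56,166,-73,-0.44,0.73,1.34,100],[56,166,-73,-0.44,0.73,1.34,100]]]'
python3 -c "
from h import *
print(status.get_obs()['qpos'].round(2))"
```

```text
t: 3.7
ee_pos: [434.5, 145.0, 156.3]
orientation: [0.16, 2.648, -0.157]
ft_force: [0.5, -0.5, 0.1]
width: 88.1
grasp_force: 0.0
t: 5.2
ee_pos: [379.1, 322.5, 179.8]
orientation: [-1.763, -2.156, -0.933]
ft_force: [-0.3, -0.2, 0.5]
width: 87.4
grasp_force: 0.0
[ 0.42  0.27  2.3   1.46  0.46 -1.1 ]
```

```bash
python3 -m inch '[[[8,16,-1,-0.06,0.03,0.09,100],[13,32,-2,-0.13,0.07,0.18,100],[16,50,-6,-0.19,0.09,0.27,100],[15,67,-10,-0.26,0.11,0.36,100],[12,83,-15,-0.33,0.13,0.45,100],[6,99,-21,-0.39,0.14,0.55,100],[-3,112,-27,-0.46,0.14,0.64,100],[-14,124,-34,-0.52,0.14,0.74,100],[-27,134,-41,-0.59,0.14,0.83,100],[-41,141,-48,-0.65,0.13,0.93,100],[-57,145,-55,-0.71,0.12,1.03,100],[-73,146,-62,-0.76,0.10,1.13,100],[-90,144,-68,-0.81,0.08,1.23,100],[-106,139,-73,-0.85,0.05,1.34,100],[-106,139,-73,-0.85,0.05,1.34,100]]]'
python3 - <<'E'
from plan import *
print(q0.round(2)); R,z=G(.65,-16); x=np.array([595,-21,42])-90*z
o=status.get_obs(); Rc=Ro.from_rotvec(o['orientation'])
print(Rc.inv().apply(x-o['ee_pos']).round(1),(Rc.inv()*R).as_rotvec().round(3),x)
q=q0
for k in range(1,9):
    s=k/8; xx=o['ee_pos']+s*(x-o['ee_pos']); RR=Rc*Ro.from_rotvec(s*(Rc.inv()*R).as_rotvec()); q,e=ik(xx,RR,q); print(q.round(2),round(e,1))
E
```

```text
t: 6.7
ee_pos: [520.6, 207.1, 227.8]
orientation: [-2.711, -0.096, -1.376]
ft_force: [-0.3, 0.7, -0.0]
width: 88.1
grasp_force: 0.0
[ 0.51  0.28  2.33  3.83  0.47 -1.91]
[-81.5 220.8  59.6] [-0.315 -0.277  0.224] [542.64317403  -5.98692174 113.64754187]
[ 0.46  0.29  2.32  3.85  0.44 -1.93] 0.0
[ 0.41  0.31  2.33  3.84  0.42 -1.92] 0.0
[ 0.35  0.34  2.32  3.84  0.41 -1.92] 0.0
[ 0.3   0.36  2.32  3.84  0.39 -1.92] 0.0
[ 0.25  0.39  2.31  3.85  0.37 -1.94] 0.0
[ 0.19  0.42  2.29  3.87  0.35 -1.96] 0.0
[ 0.14  0.46  2.27  3.9   0.33 -2.  ] 0.0
[ 0.09  0.49  2.25  3.95  0.31 -2.05] 0.0
```

```bash
python3 -m inch '[[[-14,37,10,-0.05,-0.05,0.04,100],[-27,74,20,-0.11,-0.09,0.07,100],[-41,110,30,-0.16,-0.14,0.11,100],[-54,147,40,-0.21,-0.18,0.15,100],[-68,184,50,-0.26,-0.23,0.19,100],[-82,221,60,-0.315,-0.277,0.224,100],[-82,221,60,-0.315,-0.277,0.224,100]]]'
python3 - <<'E'
from plan import *
from h import *
print(q0.round(2)); R,z=G(.65,-16); x=np.array([595,-21,42])
o=status.get_obs(); Rc=Ro.from_rotvec(o['orientation'])
print(Rc.inv().apply(x-o['ee_pos']).round(1),(Rc.inv()*R).as_rotvec().round(3))
a=grab('top','top3')['frame'];b=grab('side','side3')['frame']
cv2.imwrite('pics/m3.png',cv2.cvtColor(cv2.resize(np.hstack([a[130:330,220:440],b[130:330,210:430]]),None,fx=1.8,fy=1.8,interpolation=cv2.INTER_CUBIC),cv2.COLOR_RGB2BGR))
E
```

```text
t: 7.4
ee_pos: [543.1, -9.3, 111.4]
orientation: [2.865, -0.403, 0.964]
ft_force: [-1.2, -0.4, -0.1]
width: 88.0
grasp_force: 0.0
[ 0.07  0.46  2.26  3.98  0.29 -2.1 ]
[ 0.3 -3.4 87.4] [0.003 0.    0.001]
```

View pics/m3.png

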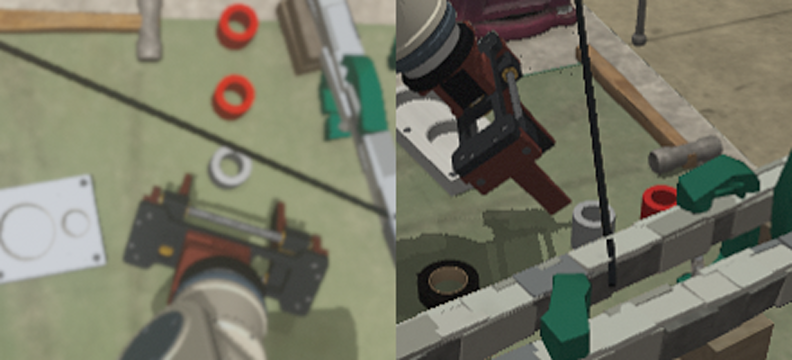

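The hand is centred in front of the ring: top-view fingertips about (187,180) and (280,210), ring at (230,165). It is clear of the cable, so I'll go in and grip.

```bash
python3 -m inch '[[[0,-3,30,0,0,0,100],[0,-3,60,0,0,0,100],[0,-3,80,0,0,0,100],[0,-3,87,0,0,0,100],[0,-3,87,0,0,0,100],[0,-3,87,0,0,0,0],[0,-3,87,0,0,0,0],[0,-3,87,0,0,0,0],[0,-3,87,0,0,0,0],[0,-3,87,0,0,0,0],[0,-3,87,0,0,0,0],[0,-3,87,0,0,0,0],[0,-3,87,0,0,0,0]]]'
python3 - <<'E'
from plan import *
print(q0.round(2)); o=status.get_obs(); Rc=Ro.from_rotvec(o['orientation']); print('up in tool',Rc.inv().apply([0,0,1]).round(3))
E
```

```text
t: 8.8
ee_pos: [592.8, -18.7, 42.8]
orientation: [2.867, -0.407, 0.964]
ft_force: [-2.0, 0.9, 4.3]
width: 43.7
grasp_force: 30.0
[ 0.04  0.66  2.16  3.73  0.35 -1.87]
up in tool [ 0.604  0.    -0.797]
```

```bash
cat > go.py <<'E'
from plan import *
def to(x,az,n,th=.65):
    o=status.get_obs(); Rc=Ro.from_rotvec(o['orientation']); R,z=G(th,az); x=np.array(x,float); dr=(Rc.inv()*R).as_rotvec(); dx=Rc.inv().apply(x-o['ee_pos'])
    q=q0
    for k in range(1,n+1):
        s=k/n; q,e=ik(o['ee_pos']+s*(x-o['ee_pos']),Rc*Ro.from_rotvec(s*dr),q); print((s*dx).round().astype(int).tolist(),(s*dr).round(3).tolist(),q.round(2),round(e,1))
E
python3 -m inch '[[[0,0,-8,0,0,0,0],[0,0,-25,0,0,0,0],[0,0,-45,0,0,0,0],[0,0,-55,0,0,0,0],[0,0,-55,0,0,0,0]]]'
python3 -c "
from go import *
to([529,145,82],5,6)"
```

```text
t: 9.3
ee_pos: [559.6, -9.0, 87.0]
orientation: [2.868, -0.406, 0.962]
ft_force: [0.5, 0.8, -3.9]
width: 43.6
grasp_force: 30.0
[-10, -23, -7] [0.037, 0.0, -0.049] [ 0.12  0.53  2.24  3.82  0.32 -1.95] 0.0
[-20, -46, -13] [0.074, 0.001, -0.098] [ 0.16  0.53  2.25  3.77  0.33 -1.91] 0.0
[-30, -70, -20] [0.111, 0.001, -0.147] [ 0.2   0.53  2.26  3.72  0.33 -1.88] 0.0
[-40, -93, -26] [0.148, 0.002, -0.196] [ 0.25  0.53  2.27  3.68  0.33 -1.86] 0.0
[-50, -116, -33] [0.185, 0.002, -0.245] [ 0.29  0.54  2.27  3.64  0.33 -1.84] 0.0
[-61, -139, -40] [0.222, 0.003, -0.294] [ 0.33  0.54  2.27  3.61  0.33 -1.82] 0.0
```

Payload reads -3.9 N, so the ring is held. Next I carry it over the small pocket, with the ring's bottom about 15 mm above the plate.

```bash
python3 -m inch '[[[-10,-23,-7,0.037,0,-0.049,0],[-20,-46,-13,0.074,0,-0.098,0],[-30,-70,-20,0.111,0,-0.147,0],[-40,-93,-26,0.148,0,-0.196,0],[-50,-116,-33,0.185,0,-0.245,0],[-61,-139,-40,0.222,0,-0.294,0],[-61,-139,-40,0.222,0,-0.294,0],[-61,-139,-40,0.222,0,-0.294,0]]]'
python3 - <<'E'
from go import *
from h import *
to([529,145,67],5,1)
a=grab('top','top4')['frame'];b=grab('side','side4')['frame']
cv2.imwrite('pics/m4.png',cv2.cvtColor(cv2.resize(np.hstack([a[190:330,150:310],b[130:270,160:320]]),None,fx=2.5,fy=2.5,interpolation=cv2.INTER_CUBIC),cv2.COLOR_RGB2BGR))
E
```

```text
t: 10.1
ee_pos: [529.4, 144.5, 80.9]
orientation: [-2.951, -0.129, -0.989]
ft_force: [-0.1, 0.4, -3.0]
width: 43.5
grasp_force: 30.0
[-9, -1, 11] [0.001, 0.003, 0.0] [ 0.33  0.58  2.27  3.56  0.37 -1.77] 0.0
```

View pics/m4.png

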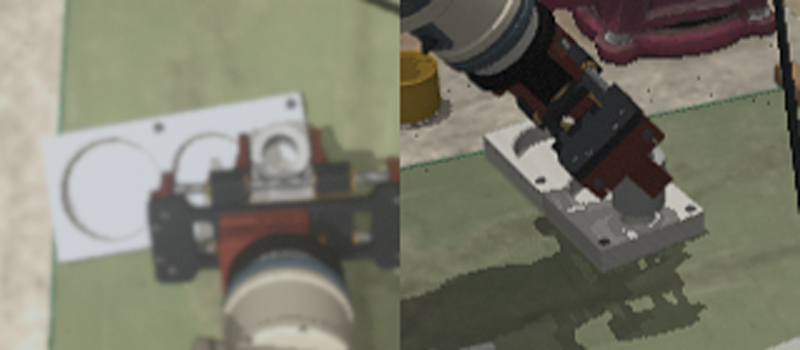

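Top view shows the ring's top at crop (278,153), which is about px (261,251). It is upright over the small pocket. I'll check that against the estimate while lowering gently.

```bash
python3 -c "
from h import *
print(px2w(load('top4'),[[260.9,250.9]],83))"
python3 -m inch '[[[-3,0,4,0,0,0,0],[-6,0,8,0,0,0,0],[-8,0,10.4,0,0,0,0],[-8,0,10.4,0,0,0,0]]]'
python3 -m inch '[[[-0.6,0,0.8,0,0,0,0],[-0.6,0,0.8,0,0,0,0]]]'
```

```text
[[531.78470948 145.66333506  83.        ]]
t: 10.6
ee_pos: [529.2, 144.0, 67.5]
orientation: [-2.951, -0.128, -0.989]
ft_force: [-0.5, 0.4, -3.1]
width: 43.3
grasp_force: 30.0
t: 10.8
ee_pos: [529.5, 144.3, 67.3]
orientation: [-2.95, -0.128, -0.991]
ft_force: [0.8, 0.0, -3.7]
width: 43.4
grasp_force: 30.0
```

The ring is within 1 mm of the pocket centre. I keep lowering until it touches.

```bash
python3 -m inch '[[[-0.6,0,0.8,0,0,0,0],[-0.6,0,0.8,0,0,0,0]]]'
python3 -m inch '[[[-0.6,0,0.8,0,0,0,0],[-0.6,0,0.8,0,0,0,0]]]'
python3 -m inch '[[[-0.6,0,0.8,0,0,0,0],[-0.6,0,0.8,0,0,0,0]]]'
```

```text
t: 11.0
ee_pos: [529.7, 144.4, 66.9]
orientation: [-2.949, -0.128, -0.993]
ft_force: [-3.1, 0.1, 2.0]
width: 43.2
grasp_force: 30.0
t: 11.2
ee_pos: [529.8, 144.4, 66.8]
orientation: [-2.948, -0.128, -0.996]
ft_force: [-8.4, -0.8, 14.6]
width: 43.5
grasp_force: 30.0
t: 11.4
ee_pos: [529.9, 144.4, 66.6]
orientation: [-2.947, -0.128, -0.998]
ft_force: [-14.0, -1.5, 25.5]
width: 43.3
grasp_force: 30.0
```

The ring stood on the small pocket with 15–25 N of contact and did not enter. I'll lift it and carry it to the middle pocket.

```bash
python3 -m inch '[[[3,0,-4,0,0,0,0],[9,0,-12,0,0,0,0],[12,0,-16,0,0,0,0],[12,0,-16,0,0,0,0]]]'
python3 -c "
from go import *
to([519.3,197.1,86],5,3)
print(Ro.from_rotvec(status.get_obs()['orientation']).inv().apply([0,0,1]))"
```

```text
t: 11.8
ee_pos: [529.9, 144.6, 85.1]
orientation: [-2.949, -0.128, -0.993]
ft_force: [0.1, -0.2, -3.7]
width: 43.5
grasp_force: 30.0
[-1, -18, -1] [0.0, 0.0, -0.0] [ 0.37  0.53  2.26  3.71  0.33 -1.88] 0.0
[-3, -35, -3] [0.0, 0.0, -0.0] [ 0.42  0.53  2.25  3.79  0.33 -1.93] 0.0
[-4, -53, -4] [0.001, 0.001, -0.0] [ 0.46  0.54  2.24  3.88  0.33 -1.98] 0.0
[ 6.04736187e-01  3.73454147e-04 -7.96425768e-01]
```

```bash
python3 -m inch '[[[-1,-18,-1,0,0,0,0],[-3,-35,-3,0,0,0,0],[-4,-53,-4,0,0,0,0],[-4,-53,-4,0,0,0,0],[-4,-53,-4,0,0,0,0]]]'
python3 - <<'E'
from go import *
from h import *
to([519.3,197.1,54],5,1)
a=grab('top','top5')['frame'];b=grab('side','side5')['frame']
cv2.imwrite('pics/m5.png',cv2.cvtColor(cv2.resize(np.hstack([a[190:330,150:310],b[130:270,160:320]]),None,fx=2.5,fy=2.5,interpolation=cv2.INTER_CUBIC),cv2.COLOR_RGB2BGR))
E
```

```text
t: 12.3
ee_pos: [519.1, 196.8, 84.7]
orientation: [-2.95, -0.13, -0.99]
ft_force: [-1.0, 0.5, -3.9]
width: 43.4
grasp_force: 30.0
[-18, 0, 25] [0.001, 0.002, 0.001] [ 0.46  0.62  2.24  3.74  0.4  -1.83] 0.0
```

View pics/m5.png

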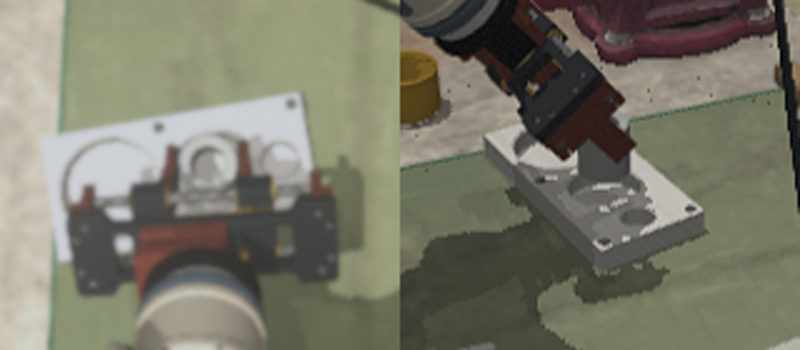

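The ring's top is at about px (232.6,252.9), upright over the middle pocket. In the side view it hangs just above the mouth at crop (607,190). I lower it to 3 mm above the pocket bottom, reading the force.

```bash
python3 -c "
from h import *
print(px2w(load('top5'),[[232.6,252.9]],86.9))"
python3 -m inch '[[[-6,0,8,0,0,0,0],[-9,0,12,0,0,0,0],[-9,0,12,0,0,0,0]]]'
python3 -m inch '[[[-3,0,4,0,0,0,0],[-6,0,8,0,0,0,0],[-10,0,13.3,0,0,0,0],[-10,0,13.3,0,0,0,0]]]'
```

```text
[[526.61002153 197.00223024  86.9       ]]
t: 12.7
ee_pos: [519.0, 195.9, 69.2]
orientation: [-2.952, -0.128, -0.989]
ft_force: [-0.3, 0.0, -4.2]
width: 43.2
grasp_force: 30.0
t: 13.1
ee_pos: [519.0, 196.6, 52.4]
orientation: [-2.951, -0.129, -0.989]
ft_force: [-0.7, 0.3, -4.2]
width: 43.7
grasp_force: 30.0
```

It is in the pocket with no side force. Down the last few mm.

```bash
python3 -m inch '[[[-1.8,0,2.4,0,0,0,0],[-1.8,0,2.4,0,0,0,0]]]'
python3 -m inch '[[[-0.6,0,0.8,0,0,0,0],[-0.6,0,0.8,0,0,0,0]]]'
```

```text
t: 13.3
ee_pos: [519.3, 196.7, 50.1]
orientation: [-2.95, -0.129, -0.99]
ft_force: [-0.0, -0.5, -4.5]
width: 43.4
grasp_force: 30.0
t: 13.5
ee_pos: [519.4, 196.7, 49.5]
orientation: [-2.95, -0.128, -0.991]
ft_force: [0.1, 0.0, -3.5]
width: 43.4
grasp_force: 30.0
```

```bash
python3 -m inch '[[[-0.6,0,0.8,0,0,0,0],[-0.6,0,0.8,0,0,0,0]]]'
python3 - <<'E'
from h import *
b=grab('side','side6')['frame'];a=grab('top','top6')['frame']
cv2.imwrite('pics/m6.png',cv2.cvtColor(cv2.resize(np.hstack([a[215:295,190:290],b[160:240,190:290]]),None,fx=4,fy=4,interpolation=cv2.INTER_CUBIC),cv2.COLOR_RGB2BGR))
E
```

```text
t: 13.7
ee_pos: [519.6, 196.8, 48.8]
orientation: [-2.949, -0.128, -0.992]
ft_force: [-2.2, 1.3, 1.1]
width: 43.1
grasp_force: 30.0
```

View pics/m6.png

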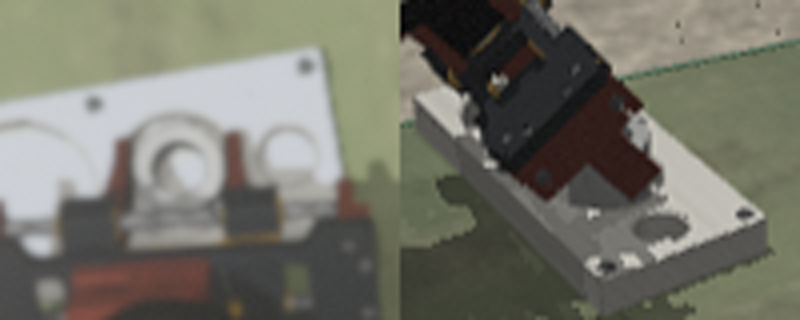

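Force went positive at TCP z 48.8, which puts the underside at z of about 6, on the pocket bottom. The ring looks upright in the mouth. Release and back off.

```bash
python3 -m inch '[[[0.6,0,-0.8,0,0,0,0],[0.6,0,-0.8,0,0,0,100],[0.6,0,-0.8,0,0,0,100],[0.6,0,-0.8,0,0,0,100],[0.6,0,-0.8,0,0,0,100],[0.6,0,-0.8,0,0,0,100],[0.6,0,-0.8,0,0,0,100],[0.6,0,-0.8,0,0,0,100],[0.6,0,-10,0,0,0,100],[0.6,0,-35,0,0,0,100],[0.6,0,-70,0,0,0,100],[0.6,0,-110,0,0,0,100],[0.6,0,-110,0,0,0,100],[0.6,0,-110,0,0,0,100],[0.6,0,-110,0,0,0,100]]]'
python3 - <<'E'
from h import *
b=grab('side','side7')['frame'];a=grab('top','top7')['frame']; print(status.get_obs()['qpos'].round(2))
cv2.imwrite('pics/m7.png',cv2.cvtColor(cv2.resize(np.hstack([a[215:295,190:290],b[160:240,190:290]]),None,fx=4,fy=4,interpolation=cv2.INTER_CUBIC),cv2.COLOR_RGB2BGR))
E
```

```text
t: 15.3
ee_pos: [454.2, 191.3, 136.2]
orientation: [-2.95, -0.129, -0.991]
ft_force: [0.7, -0.0, -0.3]
width: 87.8
grasp_force: 0.0
[ 0.53  0.36  2.35  4.16  0.31 -2.21]
```

View pics/m7.png

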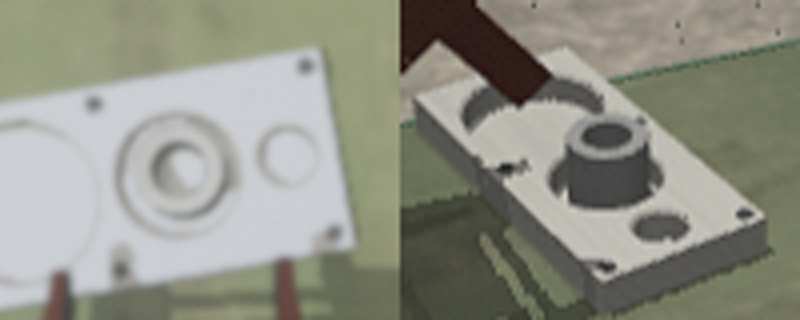

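The ring stands upright and down in the middle pocket: top view about (181,170), side view about (608,165). The hand is clear of everything, so I'm handing in.

```bash
python3 -c "
from workcell import ctrl
print(ctrl.close_job())"
```

```text
the job is handed in; nothing more can be done
None
```

The ring was stood on the smallest pocket first and did not go in; I left it upright on the bottom of the middle pocket with the hand clear, and handed the job in at about 15 s (no verdict was returned).

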